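# Load the desk charging dock

## Robot

A 6-joint arm with a two-finger parallel gripper is mounted at the origin on the work surface. World frame = base frame: x ahead of the robot, y to its left, z up, the work surface at z = 0. Lengths are in m, angles in rad, forces in N, time in s.
With the tool pointing down it reaches from about 0.35 to 0.8 m from the base axis. Payload 7.3 kg.
Tool frame: the origin (TCP) lies midway between the tips of the shut fingers; the grasp point (between the pads) lies 19 mm behind it (r.hold_point_z is the distance from the TCP to the grasp point, in m); z points along the fingers, y is the line along which they close (so a half turn about z gives the same grasp; the last joint's range is limited). The gripper opens to 85 mm and grips with 20 to 120 N. Pads are 22 mm wide; open, the fingers measure 114 mm over their backs; the gripper's body (76 mm by 85 mm) begins 54 mm behind the grasp point. The pads swing forward as they close: fully open they stand 13 mm farther back than shut.
Start: joints at [0.992, 0.342, 1.524, -0, 1.275, -0.146], TCP at [0.22, 0.477, 0.231] pointing down, gripper open.
Joint ranges: [-2.53, 2.53], [-0.77, 2.02], [0.04, 2.7], [-1, 4.14], [0.28, 2.66], [-3.11, 3.11]. Speed limits (rad/s): [2.57, 2.57, 3.14, 3.14, 3.14, 3.14].

## Interface

Orientations are given as a unit quaternion [w, x, y, z].
In Python, from workcell import r, imaging gives the robot as it stands.
- The arm moves only by the tool drive_tool, never from a script. Its arguments are lists of equal length, an entry for each row: "travel": the shift along the tool's x, y, z scaled (see below), a list of three; "angular": the turn, a rotation vector about the tool's x, y, z scaled (see below), a list of three; "claw": the closure, from 0 (fully open) to 1 (shut). A call has 1 to 10 rows; each row is the pose to reach, as a shift and turn from the pose commanded when the call began, along the tool's axes at that moment; what a row does not reach only later rows make up. The controller multiplies each number of a shift by 0.2 m and each number of a turn by 0.5 rad. A row lasts 1/8 s, in which the tool goes at most 62.5 mm and 10.7 degrees, less where a joint would pass 70% of its speed; a pose out of reach is approached as far as the arm can. A call with a number of a shift or a turn outside -1 to 1 is refused whole. A call with a gripper value outside its range is refused whole. The fingers move at their own pace and stop on an object; "grip_force" is the grip in N (left out, the last holds). Time passes only in rows, so rows that repeat a pose let the fingers close. It gives the time, the measured TCP pose, the force, the opening and the grip force at its end, in the units of the state.
- r.read_state(): the state, without advancing time (a new reading comes with each control period).
- imaging.capture(name): name is "scene" or "side" or "wrist"; returns a dict with "img" (480x640x3 uint8, red, green, blue), "depth" (480x640 float32, m along the optical axis (not along the pixel's ray), 0 where there is no reading), "intrinsics" (3x3 intrinsics, pixels), "dist" ([k1, k2, p1, p2, k3] as OpenCV has them; the pictures are not rectified), "world_to_cam" (4x4, takes a point from world to camera coordinates). Camera axes: x right, y down, z forward; pixel columns grow to the right and rows downward; lengths in m; the calibration is good to about 2 mm. A picture is of the moment at which its call begins.
- r.hand_in(): hands the job in; it is judged then, once.
The state is a dict: "t": time; "joint_positions": joint angles; "qd": joint speeds; "effort": joint torques, N m; "ee_pos": TCP position; "orientation": TCP orientation; "ft_force": force on the tool from outside, world axes, zero at the start; "ft_torque": the same for the moment, N m; "opening": opening from 0.0 (shut) to 1.0 (fully open); "finger_force": force on a finger pad.
Only numpy, scipy, OpenCV 4.12 (cv2) and the standard library are available. Lean on these libraries where they do the work, as an engineer would, in place of code of your own. Each camera call takes 0.05 s, during which the arm holds its last target. There are 200 camera calls.

## Task

Lift the loose cover off the charging dock by its knob and lay it flat on the bare desk. Then load every battery pack on the desk into a bay of its own in the dock: hook the pack's tongue under the lip and swing its back end down until it lies flat in the bay. When all the packs are in, lay the cover back squarely on the dock, and leave the mug and the mouse where they are.

Things in the scene. Friction and masses are not known exactly. Their poses are not given: they have to be found in the camera images.
- dock: charging dock fixed to the desk, 140 x 208 x 66 mm (x, y, z), its -x side roughly towards the robot; origin: centre of its underside. Three equal bays side by side along y, centred at y -58, 0, +58, each running along x, floor at z 10. Cheeks at both ends (y +-96 to +-104, full length in x) rise to z 66 and carry the cover; above lip and sill the dock is open at front and back.
- dock_lip (a point): on the dock, middle of the lip's edge, underside: dock x -43, y 0, z 28 mm. The lip overhangs all bays along the dock's front (-x, robot) side: it reaches 13 mm back from the front stop (inner face x -56), is 6 mm thick (z 28 to 34). The tongue goes under it.
- dock_sill (a point): on the dock, middle of the rear sill's inner top edge: dock x +56, y 0, z 24 mm; the sill is 14 mm thick. Stop to sill is 112 mm, pack with tongue 106 mm, so with the lip a pack goes in only nose down (about 0.3 rad), tongue under the lip, then rotated down. Ribs up to z 20, from dock x -30 to the sill, make each bay 52 mm wide.
- cover: loose flat cover plate, 146 x 214 x 6 mm (x, y, z), about 300 g, smooth underside, nothing locates it; origin: centre of its underside. Knob in the middle of the top: block 40 mm (x) by 26 mm (y), from z 6 to 40 mm. At the start it lies on the dock's cheeks (underside 66 mm above the desk).
- pack1: battery pack, 250 g: grey block 84 x 46 x 24 mm (x, y, z); a flat tongue sticks out 22 mm more at its -x end (36 wide, 10 thick, level with the underside). On top a grip fin along x: x -25 to +35, 14 thick in y, z 24 to 50. Origin: centre of the block's underside; tongue tip at x -64, rear face at x +42. Lies upright on the desk, tongue roughly to the robot. May be absent.
- pack2: battery pack, 250 g: grey block 84 x 46 x 24 mm (x, y, z); a flat tongue sticks out 22 mm more at its -x end (36 wide, 10 thick, level with the underside). On top a grip fin along x: x -25 to +35, 14 thick in y, z 24 to 50. Origin: centre of the block's underside; tongue tip at x -64, rear face at x +42. Lies upright on the desk, tongue roughly to the robot. May be absent.
- pack3: battery pack, 250 g: grey block 84 x 46 x 24 mm (x, y, z); a flat tongue sticks out 22 mm more at its -x end (36 wide, 10 thick, level with the underside). On top a grip fin along x: x -25 to +35, 14 thick in y, z 24 to 50. Origin: centre of the block's underside; tongue tip at x -64, rear face at x +42. Lies upright on the desk, tongue roughly to the robot. May be absent.
- pack1_tongue (a point): middle of the end of pack1's tongue, 5 mm above its underside
- pack2_tongue (a point): middle of the end of pack2's tongue, 5 mm above its underside
- pack3_tongue (a point): middle of the end of pack3's tongue, 5 mm above its underside
- mug: white mug, 80 mm across, 95 mm tall, a bystander; origin at the centre of its underside
- mouse: white computer mouse, 105 x 60 x 32 mm, on its pad, a bystander; origin at the centre of its underside
There are look-alikes about, which are no part of the job. Leave any pink or turquoise look-alike of the pack1 alone.

How it is judged:
On the way, in this order (a step that is already met when the one before it is completed fails the run):
1. the cover lies flat on the desk, let go (height (world z) of cover below 0.008 m and angle between cover's own z axis and vertical below 0.05 rad and linear speed of cover below 0.02 m/s and contact force between the fingers and cover below 0.2 N), for 0.3 s.
2. every pack lies flat in a bay, tongue under the lip, let go, while the cover is still off the dock (z of pack1 in the frame of dock between 0.006 and 0.014 m and angle between each of pack1, pack2, pack3's own z axis and vertical below 0.06 rad and x of pack1_tongue in the frame of dock between -0.06 and -0.047 m and y of pack1 in the frame of dock between -0.07 and 0.07 m and linear speed of each of pack1, pack2, pack3 below 0.02 m/s and z of pack2 in the frame of dock between 0.006 and 0.014 m and x of pack2_tongue in the frame of dock between -0.06 and -0.047 m and y of pack2 in the frame of dock between -0.07 and 0.07 m and z of pack3 in the frame of dock between 0.006 and 0.014 m and x of pack3_tongue in the frame of dock between -0.06 and -0.047 m and y of pack3 in the frame of dock between -0.07 and 0.07 m and contact force between the fingers and pack1 below 0.2 N and contact force between the fingers and pack2 below 0.2 N and contact force between the fingers and pack3 below 0.2 N and height (world z) of cover below 0.03 m), for 0.3 s.
At the end, for the whole second after the job is handed in: Every pack present lies flat in a bay (underside within 4 mm of the bay floor, tilted less than 0.06 rad, tongue tip at least 4 mm under the lip), and the cover lies flat on both cheeks of the dock, centred within 15 mm and square within 0.12 rad; all at rest (z of pack1 in the frame of dock between 0.006 and 0.014 m and angle between each of pack1, pack2, pack3's own z axis and vertical below 0.06 rad and x of pack1_tongue in the frame of dock between -0.06 and -0.047 m and y of pack1 in the frame of dock between -0.07 and 0.07 m and linear speed of each of pack1, pack2, pack3, cover below 0.02 m/s and z of pack2 in the frame of dock between 0.006 and 0.014 m and x of pack2_tongue in the frame of dock between -0.06 and -0.047 m and y of pack2 in the frame of dock between -0.07 and 0.07 m and z of pack3 in the frame of dock between 0.006 and 0.014 m and x of pack3_tongue in the frame of dock between -0.06 and -0.047 m and y of pack3 in the frame of dock between -0.07 and 0.07 m and z of cover in the frame of dock between 0.062 and 0.07 m and angle between cover's own z axis and vertical below 0.04 rad and horizontal distance between cover and dock below 0.015 m and angle between the x axis of cover and the x axis of dock, either way round below 0.12 rad); the robot touches nothing.
It fails at once if the mug is pushed more than 30 mm from its place (distance of mug from where it was at the start of the episode above 0.03 m).
It fails at once if the mouse is pushed more than 30 mm from its place (distance of mouse from where it was at the start of the episode above 0.03 m).
Of pack1, pack2, pack3 only 2 to 3 are there at a start; the rules pass over those that are not, and their reading is None.
At some moment in a run one of pack1, pack2, pack3 may be knocked a few centimetres aside while the robot is not near it.
It also fails if it takes over 210 s, if anything falls off the work surface, if the arm or the gripper's body presses on something with over 40 N, if the wrist force passes 120 N, or if a joint passes its speed limit or range.

## Working session

There is one attempt and no reset: what is moved stays moved. The work goes in short steps, Python scripts to look and compute and a tool call to move; the robot and the scene stay as the last step left them, time stands still between calls to the robot, and variables do not carry over. Pictures are saved under pics/ and viewed, at most 14 in all, crops included, and the job is handed in when it is done.

Besides the shell and the picture viewer there is one more tool, called after "Emit:" by a JSON object that holds its "name" and its "arguments", one argument or row to a line. drive_tool: Moves the arm, as the interface text tells. Its arguments: {"type":"object","properties":{"travel":{"type":"array"},"angular":{"type":"array"},"claw":{"type":"array"},"grip_force":{"type":"number"}},"required":["travel","angular","claw"]}

```bash
ls; mkdir -p pics
cat > h.py <<'E'
import numpy as np, cv2
from workcell import r, imaging
from scipy.spatial.transform import Rotation as R
def cap(n,save=None):
    c=imaging.capture(n)
    if save: cv2.imwrite(f'pics/{save}.png',c['img'][:,:,::-1])
    return c
def cloud(c):
    h,w=c['depth'].shape
    u,v=np.meshgrid(np.arange(w,dtype=np.float32),np.arange(h,dtype=np.float32))
    p=cv2.undistortPoints(np.stack([u.ravel(),v.ravel()],1)[:,None].astype(np.float64),c['intrinsics'],np.array(c['dist']))[:,0]
    d=c['depth'].ravel().astype(float)
    P=np.c_[p*d[:,None],d,np.ones(len(d))]
    W=(np.linalg.inv(c['world_to_cam'])@P.T).T[:,:3]
    W[d<=0]=np.nan
    return W.reshape(h,w,3)
def Rt():
    s=r.read_state();q=s['orientation'];return R.from_quat([q[1],q[2],q[3],q[0]]),np.array(s['ee_pos'])
E
python3 - <<'E'
from h import *
s=r.read_state();print(s)
for n in('scene','side'):
    c=cap(n,n+'0'); np.savez(f'{n}0.npz',W=cloud(c),img=c['img']); print(n,np.linalg.inv(c['world_to_cam']).round(2).tolist())
E
```

```text
pics
{'t': 0.0, 'joint_positions': array([ 9.92033859e-01,  3.42741885e-01,  1.52503924e+00, -2.99036113e-06,
        1.27539123e+00, -1.46011441e-01]), 'qd': array([ 0.00083778,  0.00073232, -0.00062776,  0.00096562,  0.00093843,
       -0.00111235]), 'effort': array([-1.29969114e-03, -4.33669531e+01, -2.46022278e+01, -3.58174138e-04,
        7.70074257e-03, -8.01798052e-06]), 'ee_pos': array([0.21992934, 0.47626387, 0.23060826]), 'orientation': array([-2.78671272e-04,  2.14690577e-01,  9.76681797e-01, -7.39061393e-04]), 'ft_force': array([-0.12327722, -0.35033321, -0.12109342]), 'ft_torque': array([ 0.01365154,  0.07569486, -0.02415869]), 'finger_force': 0.0, 'opening': 0.9978957684100912}
scene [[-0.19, 0.68, -0.7, 1.4], [0.98, 0.14, -0.12, 0.03], [0.02, -0.72, -0.7, 0.89], [0.0, 0.0, 0.0, 1.0]]
side [[0.99, -0.06, 0.13, 0.38], [-0.15, -0.5, 0.86, -1.24], [0.02, -0.87, -0.5, 0.76], [0.0, 0.0, 0.0, 1.0]]
```

View pics/scene0.png

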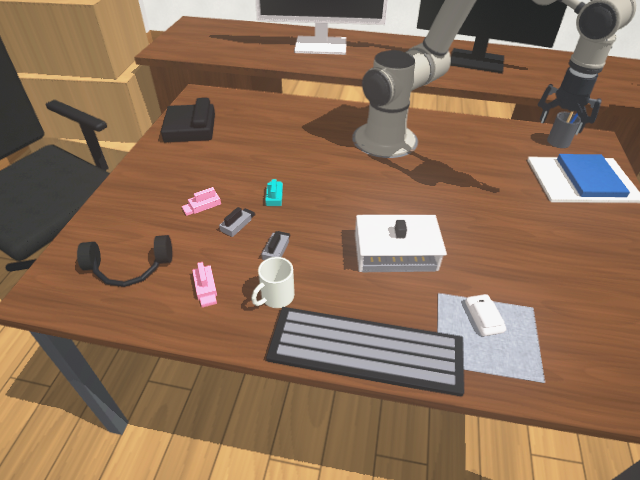

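View pics/side0.png

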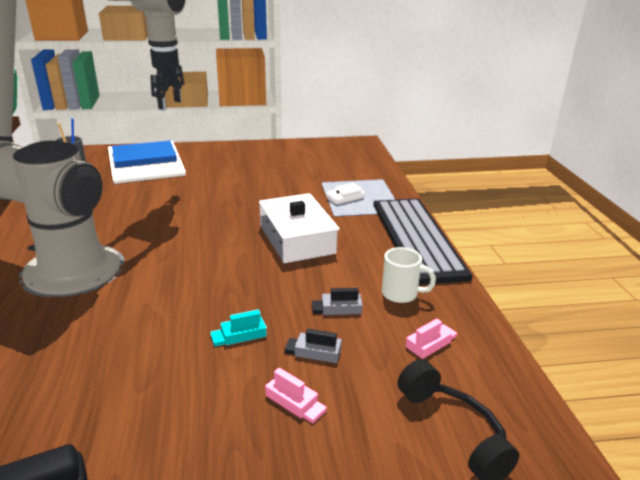

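The scene view shows the dock with its white cover and black knob at (400,228). Two grey packs with black fins are at (237,220) and (276,245). The pink look-alikes are at (202,201) and (204,283), the turquoise one at (274,192), the mug at (276,283) and the mouse at (486,314). Only the two grey packs fit the description, and I see no third. Next I'll measure them and check an enlarged crop.

```bash
cat >> h.py <<'E'
def rect(p):
    (c,(w,h),a)=cv2.minAreaRect((p*1000).astype(np.float32)); b=cv2.boxPoints((c,(w,h),a))
    e=[b[1]-b[0],b[2]-b[1]]; L=max(e,key=np.linalg.norm); ang=np.arctan2(L[1],L[0])
    return np.round(c,1),sorted([round(w,1),round(h,1)]),round(float(np.mod(ang,np.pi)),3)
E
python3 - <<'E'
from h import *
for n in('scene','side'):
    d=np.load(n+'0.npz');W=d['W'];im=d['img'].astype(int);mx=im.max(2);mn=im.min(2)
    x,y,z=W[...,0],W[...,1],W[...,2]
    reg=(x>.2)&(x<.95)&(y>-.6)&(y<.5)
    print(n,'desk z',np.nanmedian(z[reg&(abs(z)<.02)]))
    m=reg&(mn>170)&(z>.055)&(z<.085)&(y>-.1)
    k,l,st,_=cv2.connectedComponentsWithStats(m.astype(np.uint8))
    i=1+st[1:,4].argmax(); p=W[l==i]; print('cover',rect(p[:,:2]),np.median(p[:,2]))
    m=reg&(z>.09)&(z<.13)&(mx<90); k,l,st,ce=cv2.connectedComponentsWithStats(m.astype(np.uint8))
    for i in range(1,k):
        if st[i,4]>40: p=W[l==i];t=p[p[:,2]>.101];print('knob?',ce[i].round(),rect(t[:,:2]),p[:,2].max())
    # packs: fins dark & block grey
    m=reg&(z>.008)&(z<.06)&(mx-mn<45)&(y<-.05)
    m=cv2.morphologyEx(m.astype(np.uint8),cv2.MORPH_OPEN,np.ones((2,2)))
    k,l,st,ce=cv2.connectedComponentsWithStats(m)
    for i in range(1,k):
        if st[i,4]>150:
            p=W[l==i];f=p[p[:,2]>.042];b=p[(p[:,2]>.02)&(p[:,2]<.03)]
            print('obj',ce[i].round(),st[i,4],'all',rect(p[:,:2]),p[:,2].max().round(3),'fin',rect(f[:,:2]) if len(f)>5 else 0,'blk',rect(b[:,:2]) if len(b)>5 else 0)
im=cv2.imread('pics/scene0.png')[170:310,170:310];cv2.imwrite('pics/crop0.png',cv2.resize(im,(560,560),interpolation=cv2.INTER_CUBIC))
E
```

```text
scene desk z 0.002545336626541439
cover (array([546. ,  80.7]), [150.0, 212.4], 1.779) 0.07421104057019912
knob? [400. 227.] (array([547.7,  79. ]), [20.9, 39.0], 0.163) 0.11089550961298245
obj [237. 221.] 563 all (array([ 523. , -361.1]), [42.2, 116.6], 2.647) nan fin (array([ 538.2, -371.5]), [12.6, 60.2], 2.738) blk (array([ 534.7, -370.8]), [42.8, 87.5], 2.792)
obj [277. 246.] 506 all (array([ 632.3, -231.6]), [59.1, 181.2], 0.123) nan fin (array([ 652.5, -226.4]), [35.4, 136.7], 0.276) blk (array([ 603.8, -233.8]), [42.9, 88.4], 3.03)
obj [151. 267.] 515 all (array([ 722.8, -530. ]), [80.2, 197.0], 2.794) nan fin (array([ 692.3, -498.8]), [25.1, 72.8], 3.083) blk (array([ 742.1, -530.9]), [47.0, 166.6], 2.589)
obj [277. 276.] 265 all (array([ 744.7, -190.8]), [59.9, 78.0], 0.417) 0.1 fin (array([ 745.3, -190.5]), [59.9, 76.7], 0.417) blk (array([ 714.9, -204.7]), [7.7, 44.3], 1.922)
obj [276. 299.] 487 all (array([ 768.5, -188.5]), [44.5, 121.1], 2.348) nan fin (array([ 776.2, -193.7]), [31.3, 100.4], 2.083) blk (array([ 774., -188.]), [32.0, 82.1], 1.889)
obj [301. 339.] 2995 a
[... 324 characters left out ...]
all (array([ 840. , -160.4]), [144.3, 242.5], 0.839) nan fin (array([ 757.1, -225.5]), [30.7, 111.1], 2.93) blk (array([ 836.7, -163. ]), [142.0, 253.5], 0.844)
obj [340. 302.] 926 all (array([ 612. , -231.4]), [49.9, 138.5], 0.581) nan fin (array([ 609.1, -241. ]), [15.5, 58.0], 3.061) blk (array([ 603.1, -242.8]), [49.8, 83.4], 3.025)
obj [317. 345.] 1185 all (array([ 529.5, -355.4]), [89.2, 103.0], 2.785) 0.053 fin (array([ 537.1, -378.6]), [16.3, 56.6], 2.776) blk (array([ 530. , -377.9]), [47.4, 83.9], 2.786)
obj [437. 392.] 1311 all (array([ 731. , -555.3]), [107.3, 137.3], 2.013) nan fin (array([ 689.7, -516. ]), [28.7, 70.8], 0.297) blk (array([ 706.8, -526.6]), [25.7, 105.0], 3.126)
```

View pics/crop0.png

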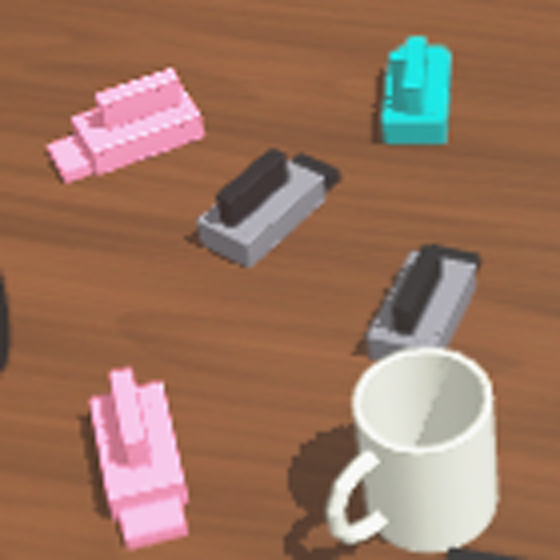

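The crop confirms that only two grey packs with black fins are present: A at scene (237,220) and B at (276,245), both with the tongue towards the robot. Next I'll hover over the knob and check that the spot for the cover is free.

```bash
cat >> h.py <<'E'
def tool(psi,th=0.):
    ex=np.array([np.cos(psi),np.sin(psi),0]);ey=np.array([-np.sin(psi),np.cos(psi),0]);ez=np.array([0,0,1.])
    z=np.sin(th)*ex-np.cos(th)*ez; return R.from_matrix(np.c_[np.cross(ey,z),ey,z])
def plan(targets,start=None):
    """targets: (pos,psi,theta); prints scaled travel/angular for each one call"""
    R0,p0=start or Rt()
    for p,psi,th in targets:
        R1=tool(psi,th)
        t=np.round(R0.inv().apply(np.array(p)-p0)/.2,3); a=np.round((R0.inv()*R1).as_rotvec()/.5,3)
        print('T',t.tolist(),'A',a.tolist(), 'OUT' if max(abs(t).max(),abs(a).max())>1 else '')
        p0=p0+R0.apply(t*.2); R0=R0*R.from_rotvec(a*.5)
E
python3 - <<'E'
from h import *
d=np.load('scene0.npz');W=d['W'];im=d['img'].astype(int)
psi=.19;ex=np.array([np.cos(psi),np.sin(psi)]);ey=np.array([-np.sin(psi),np.cos(psi)])
for off in(.25,.28):
    c=np.array([.546,.08])+off*ey; q=W[...,:2]-c;u=q@ex;v=q@ey
    m=(abs(u)<.085)&(abs(v)<.12)
    print(off,c,m.sum(),np.nanpercentile(W[...,2][m],[1,50,99]),(im[m][:,0]-im[m][:,2]<20).sum(),np.std(im[m],0))
plan([((.38,.28,.23),-.05,0),((.52,.1,.22),.19,0),((.546,.0795,.2),.19,0)])
E
```

```text
0.25 [0.49878528 0.32550106] 4016 [-0.00260926  0.00187078  0.00614585] 12 [ 8.61842564  9.37975488 10.76862075]
0.28 [0.49311951 0.35496119] 4013 [-0.00215474  0.00188383  0.00619315] 0 [5.95064149 4.12628082 3.9060742 ]
T [-1.138, -0.555, 0.004] A [-0.003, -0.001, -0.765] OUT
T [-0.744, -0.864, 0.05] A [0.0, 0.0, -0.48] 
T [-0.108, -0.125, 0.1] A [0.0, 0.0, -0.0]
```

Emit:
{"name": "drive_tool", "arguments": {
  "travel": [
    [-0.95,-0.46,0],
    [-0.95,-0.46,0],
    [-0.95,-0.46,0],
    [-0.95,-0.46,0],
    [-0.95,-0.46,0],
    [-0.95,-0.46,0]
  ],
  "angular": [
    [0,0,-0.765],
    [0,0,-0.765],
    [0,0,-0.765],
    [0,0,-0.765],
    [0,0,-0.765],
    [0,0,-0.765]
  ],
  "claw": [0,0,0,0,0,0]
}}

```text
t: 0.85
ee_pos: [0.3537, 0.3137, 0.2311]
orientation: [-0.0, 0.025, 1.0, 0.0]
ft_force: [-0.1, -0.3, 0.2]
opening: 1.001
finger_force: 0.0
```

Run:
```python
from h import *
print(Rt()[1],Rt()[0].as_matrix().round(3).tolist())
plan([((.50,.11,.22),.19,0),((.546,.0795,.2),.19,0)])
```

```text
[0.35368992 0.3136757  0.23112008] [[-0.999, 0.051, -0.001], [0.051, 0.999, 0.0], [0.001, 0.0, -1.0]]
T [-0.782, -0.98, 0.055] A [0.0, -0.001, -0.481] 
T [-0.197, -0.193, 0.1] A [0.0, -0.0, -0.0]
```

Emit:
{"name": "drive_tool", "arguments": {
  "travel": [
    [-0.782,-0.98,0.055],
    [-0.782,-0.98,0.055],
    [-0.782,-0.98,0.055],
    [-0.782,-0.98,0.055],
    [-0.782,-0.98,0.055],
    [-0.782,-0.98,0.055]
  ],
  "angular": [
    [0,0,-0.481],
    [0,0,-0.481],
    [0,0,-0.481],
    [0,0,-0.481],
    [0,0,-0.481],
    [0,0,-0.481]
  ],
  "claw": [0,0,0,0,0,0]
}}

```text
t: 1.6
ee_pos: [0.5001, 0.1107, 0.2199]
orientation: [-0.0, -0.095, 0.995, 0.0]
ft_force: [1.3, 0.3, 0.2]
opening: 1.001
finger_force: 0.0
```

Emit:
{"name": "drive_tool", "arguments": {
  "travel": [
    [-0.2,-0.193,0],
    [-0.2,-0.193,0],
    [-0.2,-0.193,0],
    [-0.2,-0.193,0]
  ],
  "angular": [
    [0,0,0],
    [0,0,0],
    [0,0,0],
    [0,0,0]
  ],
  "claw": [0,0,0,0]
}}

```text
t: 2.1
ee_pos: [0.546, 0.081, 0.2205]
orientation: [-0.0, -0.096, 0.995, 0.0]
ft_force: [0.1, 0.1, 0.2]
opening: 0.998
finger_force: 0.0
```

Run:
```python
from h import *
c=cap('wrist','wr1');W=cloud(c);np.savez('wr1.npz',W=W,img=c['img'])
im=c['img'].astype(int);z=W[...,2];print(Rt()[1],np.nanpercentile(z,[1,20,50,80,99]))
m=(z>.06)&(z<.085)&(im.min(2)>150);print('cover',rect(W[m][:,:2]),np.median(z[m]),m.sum())
m=(z>.095)&(z<.125);print('knob',rect(W[m][:,:2]),np.median(z[m]),m.sum())
plan([((.546,.0795,.084),.19,0)])
```

```text
[0.5461517  0.08074759 0.22062129] [-1.60199480e-03 -2.97274304e-04  7.96031984e-04  7.23231370e-02
  3.01552367e-01]
cover (array([595.5, -15.9]), [190.6, 460.0], 2.028) 0.07200835834336167 48148
knob (array([645.5, -39.7]), [42.7, 352.4], 2.255) 0.10548658995369303 2423
T [0.002, -0.006, 0.683] A [0.001, 0.0, 0.004]
```

View pics/wr1.png

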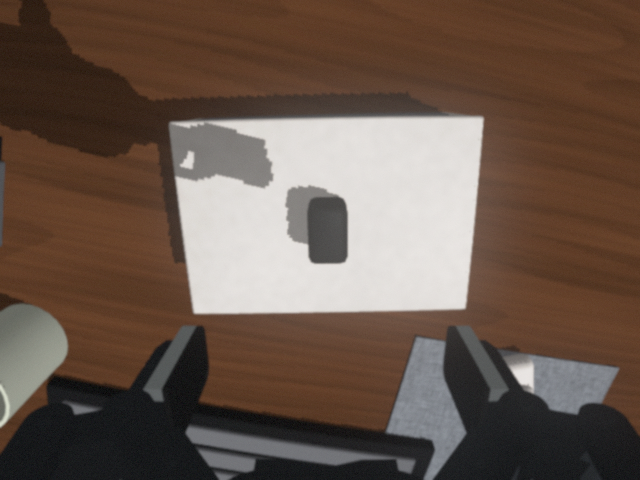

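The wrist view shows the cover, with the knob at (327,230), nearly square to the fingers. I'll measure it per component.

```bash
cat >> h.py <<'E'
def comp(m,W,px=None,zlo=-1,big=True):
    k,l,st,ce=cv2.connectedComponentsWithStats(m.astype(np.uint8))
    i=l[px[1],px[0]] if px else 1+st[1:,4].argmax()
    return W[l==i]
E
python3 - <<'E'
from h import *
d=np.load('wr1.npz');W=d['W'];z=W[...,2]
p=comp((z>.063)&(z<.082),W,(400,220));print('cover',rect(p[:,:2]),np.median(p[:,2]))
p=comp((z>.098)&(z<.112),W,(327,230));print('knob',rect(p[:,:2]),np.median(p[:,2]))
E
```

```text
cover (array([546.3,  82.7]), [146.5, 214.7], 1.782) 0.07200690838771909
knob (array([545.8,  82.6]), [25.9, 39.5], 0.208) 0.10553588708189365
```

Run:
```python
from h import *
ey=np.array([-np.sin(.211),np.cos(.211)])
c=np.array([.546,.0826]);t=c+.255*ey;print(t)
plan([((*c,.081),.211,0),((*c,.17),.211,0),((*(c+.19*ey),.12),.211,0),((*t,.1),.211,0),((*t,.017),.211,0)])
```

```text
[0.49259335 0.3319446 ]
T [-0.001, 0.009, 0.698] A [0.001, 0.0, -0.038] 
T [-0.0, -0.0, -0.445] A [-0.0, 0.0, -0.0] 
T [0.0, 0.95, 0.25] A [-0.0, 0.0, -0.0] 
T [0.0, 0.325, 0.1] A [-0.0, 0.0, -0.0] 
T [0.0, 0.0, 0.415] A [-0.0, 0.0, -0.0]
```

Emit:
{"name": "drive_tool", "arguments": {
  "travel": [
    [0,0.009,0.2],
    [0,0.009,0.4],
    [0,0.009,0.6],
    [0,0.009,0.698],
    [0,0.009,0.698],
    [0,0.009,0.698],
    [0,0.009,0.698],
    [0,0.009,0.698],
    [0,0.009,0.698],
    [0,0.009,0.698]
  ],
  "angular": [
    [0,0,-0.038],
    [0,0,-0.038],
    [0,0,-0.038],
    [0,0,-0.038],
    [0,0,-0.038],
    [0,0,-0.038],
    [0,0,-0.038],
    [0,0,-0.038],
    [0,0,-0.038],
    [0,0,-0.038]
  ],
  "claw": [0,0,0,0,0,1,1,1,1,1],
  "grip_force": 50
}}

```text
t: 3.4
ee_pos: [0.5472, 0.0814, 0.0817]
orientation: [0.001, -0.104, 0.995, 0.0]
ft_force: [-1.2, 0.9, 7.3]
opening: 0.293
finger_force: 51.8
```

Emit:
{"name": "drive_tool", "arguments": {
  "travel": [
    [0,0,0],
    [0,0,-0.05],
    [0,0,-0.15],
    [0,0,-0.3],
    [0,0,-0.445],
    [0,0,-0.445]
  ],
  "angular": [
    [0,0,0],
    [0,0,0],
    [0,0,0],
    [0,0,0],
    [0,0,0],
    [0,0,0]
  ],
  "claw": [1,1,1,1,1,1]
}}

```text
t: 4.15
ee_pos: [0.5478, 0.0812, 0.1716]
orientation: [0.002, -0.104, 0.995, -0.0]
ft_force: [-0.4, -0.6, -4.4]
opening: 0.293
finger_force: 50.6
```

Run:
```python
from h import *
s=r.read_state();print(s['ee_pos'],s['opening'],s['finger_force'],s['ft_force'])
c=cap('wrist');W=cloud(c);z=W[...,2]
p=comp((z>.09)&(z<.2)&(c['img'].min(2)>110),W);print(len(p),rect(p[:,:2]),np.percentile(p[:,2],[2,50,98]))
```

```text
[0.54775102 0.08118198 0.17162435] 0.2934282741030372 50.579697489738464 [-0.38041356 -0.57228624 -4.41435489]
72707 (array([538.2,  95.9]), [134.1, 183.1], 1.786) [0.16045497 0.16178323 0.16303145]
```

Emit:
{"name": "drive_tool", "arguments": {
  "travel": [
    [0,0.1,0],
    [0,0.25,0],
    [0,0.45,0.1],
    [0,0.65,0.15],
    [0,0.8,0.2],
    [0,0.95,0.25],
    [0,0.95,0.25]
  ],
  "angular": [
    [0,0,0],
    [0,0,0],
    [0,0,0],
    [0,0,0],
    [0,0,0],
    [0,0,0],
    [0,0,0]
  ],
  "claw": [1,1,1,1,1,1,1]
}}

```text
t: 5.08
ee_pos: [0.5046, 0.2693, 0.1172]
orientation: [-0.002, -0.106, 0.994, -0.0]
ft_force: [0.2, -0.9, -3.4]
opening: 0.294
finger_force: 50.5
```

Emit:
{"name": "drive_tool", "arguments": {
  "travel": [
    [0,0.15,0.05],
    [0,0.3,0.1],
    [0,0.325,0.15],
    [0,0.325,0.25],
    [0,0.325,0.35],
    [0,0.325,0.43],
    [0,0.325,0.48],
    [0,0.325,0.5],
    [0,0.325,0.51],
    [0,0.325,0.51]
  ],
  "angular": [
    [0,0,0],
    [0,0,0],
    [0,0,0],
    [0,0,0],
    [0,0,0],
    [0,0,0],
    [0,0,0],
    [0,0,0],
    [0,0,0],
    [0,0,0]
  ],
  "claw": [1,1,1,1,1,1,1,1,1,1]
}}

```text
t: 6.32
ee_pos: [0.494, 0.3308, 0.0181]
orientation: [0.0, -0.104, 0.995, 0.0]
ft_force: [-0.5, 0.2, -3.6]
opening: 0.294
finger_force: 50.6
```

Still about 2 mm up. I'll lower it, open, rise, and look back at the dock.

Emit:
{"name": "drive_tool", "arguments": {
  "travel": [
    [0,0,0.006],
    [0,0,0.012],
    [0,0,0.012],
    [0,0,0.012],
    [0,0,0.012],
    [0,0,0.012],
    [0,0,-0.1],
    [0,0,-0.4],
    [0,0,-0.7],
    [0,0,-0.9]
  ],
  "angular": [
    [0,0,0],
    [0,0,0],
    [0,0,0],
    [0,0,0],
    [0,0,0],
    [0,0,0],
    [0,0,0],
    [0,0,0],
    [0,0,0],
    [0,0,0]
  ],
  "claw": [1,1,0.2,0.2,0.2,0.2,0.2,0.2,0.2,0.2]
}}

```text
t: 7.58
ee_pos: [0.4943, 0.331, 0.201]
orientation: [0.002, -0.104, 0.995, 0.001]
ft_force: [0.1, 0.3, -0.6]
opening: 0.801
finger_force: 0.0
```

Emit:
{"name": "drive_tool", "arguments": {
  "travel": [
    [0,-0.3,-0.1],
    [0,-0.6,-0.1],
    [0,-0.9,-0.1],
    [0,-1,-0.1],
    [0,-1,-0.1],
    [0,-1,-0.1]
  ],
  "angular": [
    [0,0,0],
    [0,0,0],
    [0,0,0],
    [0,0,0],
    [0,0,0],
    [0,0,0]
  ],
  "claw": [0,0,0,0,0,0]
}}

```text
t: 8.32
ee_pos: [0.535, 0.1362, 0.2176]
orientation: [-0.0, -0.105, 0.994, 0.0]
ft_force: [0.2, 0.1, 0.6]
opening: 1.001
finger_force: 0.0
```

Emit:
{"name": "drive_tool", "arguments": {
  "travel": [
    [0,-0.25,0],
    [0,-0.25,0],
    [0,-0.25,0]
  ],
  "angular": [
    [0,0,0],
    [0,0,0],
    [0,0,0]
  ],
  "claw": [0,0,0]
}}

```text
t: 8.7
ee_pos: [0.5454, 0.0875, 0.2176]
orientation: [-0.0, -0.105, 0.994, 0.0]
ft_force: [-0.1, 0.0, -0.6]
opening: 1.002
finger_force: 0.0
```

Run:
```python
from h import *
c=cap('wrist','wr2');W=cloud(c);np.savez('wr2.npz',W=W,img=c['img']);z=W[...,2];print(Rt()[1])
m=(z>.058)&(z<.072)
k,l,st,ce=cv2.connectedComponentsWithStats(m.astype(np.uint8))
for i in range(1,k):
    if st[i,4]>200: p=W[l==i];print(ce[i].round(),st[i,4],rect(p[:,:2]),np.median(p[:,2]))
```

```text
[0.54534222 0.08765016 0.21765655]
[451. 207.] 2455 (array([522.4, 177.1]), [9.0, 139.3], 0.217) 0.06552912849805131
[179. 207.] 2420 (array([565.3, -17.7]), [9.3, 139.2], 0.214) 0.06549818359341131
[ 11. 368.] 591 (array([ 740. , -157.3]), [13.1, 56.2], 0.214) 0.06450220576159715
```

View pics/wr2.png

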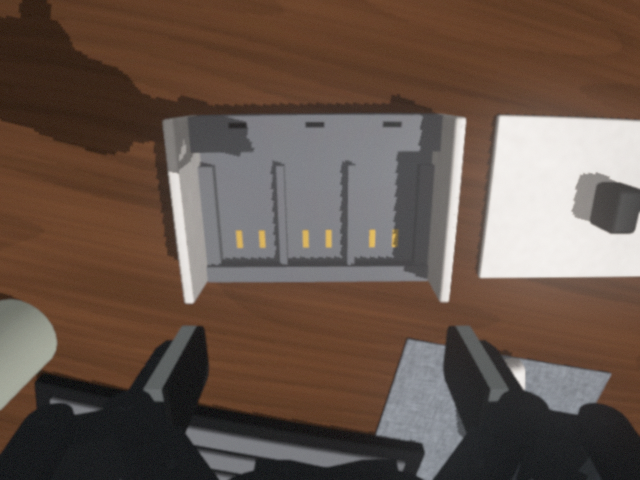

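The dock is open: the cheeks are at (179,207) and (451,207), and the three bays lie between them. The cover lies on the desk at the right. Cheeks give the dock centre as (0.5439, 0.0797) with yaw 0.216. Next is pack B.

Run:
```python
from h import *
plan([((.57,-.1,.22),.05,0),((.605,-.238,.21),-.1,0)])
```

```text
T [0.076, -0.943, -0.012] A [0.001, -0.0, 0.322] 
T [-0.141, -0.698, 0.05] A [0.0, -0.0, 0.3]
```

Emit:
{"name": "drive_tool", "arguments": {
  "travel": [
    [0.076,-0.943,0],
    [0.076,-0.943,0],
    [0.076,-0.943,0],
    [0.076,-0.943,0],
    [0.076,-0.943,0]
  ],
  "angular": [
    [0,0,0.322],
    [0,0,0.322],
    [0,0,0.322],
    [0,0,0.322],
    [0,0,0.322]
  ],
  "claw": [0,0,0,0,0]
}}

```text
t: 9.38
ee_pos: [0.5699, -0.1003, 0.2175]
orientation: [-0.0, -0.024, 1.0, 0.0]
ft_force: [0.6, 0.7, 0.9]
opening: 0.996
finger_force: 0.0
```

Emit:
{"name": "drive_tool", "arguments": {
  "travel": [
    [-0.141,-0.7,0.05],
    [-0.141,-0.7,0.05],
    [-0.141,-0.7,0.05],
    [-0.141,-0.7,0.05],
    [-0.141,-0.7,0.05],
    [-0.141,-0.7,0.05]
  ],
  "angular": [
    [0,0,0.3],
    [0,0,0.3],
    [0,0,0.3],
    [0,0,0.3],
    [0,0,0.3],
    [0,0,0.3]
  ],
  "claw": [0,0,0,0,0,0]
}}

```text
t: 10.12
ee_pos: [0.605, -0.238, 0.2083]
orientation: [0.0, 0.05, 0.999, 0.0]
ft_force: [-0.1, 0.3, -0.9]
opening: 1.001
finger_force: 0.0
```

```bash
cat >> h.py <<'E'
def packs(c,zs=0.):
    W=cloud(c);z=W[...,2]-zs;im=c['img'].astype(int);g=(im.max(2)-im.min(2)<40)
    m=(z>.044)&(z<.056)&(im.max(2)<110)
    k,l,st,ce=cv2.connectedComponentsWithStats(m.astype(np.uint8));o=[]
    for i in range(1,k):
        if st[i,4]>150:
            p=W[l==i];f=rect(p[:,:2])
            if not(48<f[1][1]<70 and 9<f[1][0]<20): continue
            c0=f[0]/1000;a=(f[2]+np.pi/2)%np.pi-np.pi/2;e=np.array([np.cos(a),np.sin(a)])
            print('fin px',ce[i].round(),f,'ztop',np.median(p[:,2]).round(4),'yaw',round(a,3),'origin',(c0-.005*e).round(4))
            q=W[...,:2]-c0+.005*e; b=W[(z>.019)&(z<.029)&g&(np.hypot(q[...,0],q[...,1])<.06)];print('  block',rect(b[:,:2]),np.median(b[:,2]).round(4))
E
python3 - <<'E'
from h import *
c=cap('wrist','wr3');packs(c);print(Rt()[1])
E
```

```text
fin px [129. 143.] (array([ 537.7, -372.7]), [14.9, 59.9], 2.782) ztop 0.0498 yaw -0.36 origin [ 0.533  -0.3709]
  block (array([ 533. , -371.5]), [46.9, 84.6], 2.769) 0.024
fin px [328. 221.] (array([ 609.6, -236.2]), [13.5, 59.9], 3.052) ztop 0.0499 yaw -0.09 origin [ 0.6046 -0.2358]
  block (array([ 604.6, -235.5]), [46.1, 84.0], 3.053) 0.024
[ 0.60501245 -0.23835337  0.20829837]
```

Run:
```python
from h import *
plan([((.6096,-.2362,.0285),-.09,0)])
```

```text
T [-0.021, 0.013, 0.899] A [0.0, 0.001, -0.02]
```

Emit:
{"name": "drive_tool", "arguments": {
  "travel": [
    [-0.021,0.013,0.25],
    [-0.021,0.013,0.5],
    [-0.021,0.013,0.75],
    [-0.021,0.013,0.89],
    [-0.021,0.013,0.897],
    [-0.021,0.013,0.897],
    [-0.021,0.013,0.897],
    [-0.021,0.013,0.897],
    [-0.021,0.013,0.897],
    [-0.021,0.013,0.897]
  ],
  "angular": [
    [0,0,-0.02],
    [0,0,-0.02],
    [0,0,-0.02],
    [0,0,-0.02],
    [0,0,-0.02],
    [0,0,-0.02],
    [0,0,-0.02],
    [0,0,-0.02],
    [0,0,-0.02],
    [0,0,-0.02]
  ],
  "claw": [0,0,0,0,0,1,1,1,1,1],
  "grip_force": 60
}}

```text
t: 11.42
ee_pos: [0.6096, -0.2378, 0.0291]
orientation: [0.001, 0.046, 0.999, -0.0]
ft_force: [-0.1, 1.8, 5.1]
opening: 0.148
finger_force: 59.7
```

Emit:
{"name": "drive_tool", "arguments": {
  "travel": [
    [0,0,0],
    [0,0,0],
    [0,0,0]
  ],
  "angular": [
    [0,0,0],
    [0,0,0],
    [0,0,0]
  ],
  "claw": [1,1,1]
}}

```text
t: 11.8
ee_pos: [0.6096, -0.2378, 0.0291]
orientation: [0.0, 0.046, 0.999, -0.0]
ft_force: [-1.3, 1.6, 5.0]
opening: 0.147
finger_force: 59.9
```

Emit:
{"name": "drive_tool", "arguments": {
  "travel": [
    [0,0,-0.05],
    [0,0,-0.2],
    [0,0,-0.4],
    [0,0,-0.6],
    [0,0,-0.8],
    [0,0,-0.8]
  ],
  "angular": [
    [0,0,0],
    [0,0,0],
    [0,0,0],
    [0,0,0],
    [0,0,0],
    [0,0,0]
  ],
  "claw": [1,1,1,1,1,1]
}}

```text
t: 12.55
ee_pos: [0.6107, -0.2387, 0.1921]
orientation: [0.003, 0.046, 0.999, -0.002]
ft_force: [-0.5, -0.7, -3.2]
opening: 0.146
finger_force: 59.0
```

```bash
cat >> h.py <<'E'
DC=np.array([.5439,.0797,0]);PD=.216
def tcp(tx,tz,th,by,xo,h,dz=0):
    ex=np.array([np.cos(PD),np.sin(PD),0]);ey=np.array([-np.sin(PD),np.cos(PD),0]);ez=np.array([0,0,1.])
    u=np.cos(th)*ex+np.sin(th)*ez;n=-np.sin(th)*ex+np.cos(th)*ez
    return (DC+tx*ex+by*ey+tz*ez+(.064+xo)*u+h*n,PD,th)
E
python3 - <<'E'
from h import *
s=r.read_state();print(s['ee_pos'],s['opening'],s['finger_force'],s['ft_force'],Rt()[0].as_matrix().round(3).tolist())
c=cap('wrist','wr4')
E
```

```text
[ 0.61067866 -0.23870707  0.19211213] 0.1459791294928571 58.99889051914215 [-0.47454928 -0.7427324  -3.21556979] [[-0.996, 0.092, 0.006], [0.092, 0.996, -0.003], [-0.006, -0.003, -1.0]]
```

View pics/wr4.png

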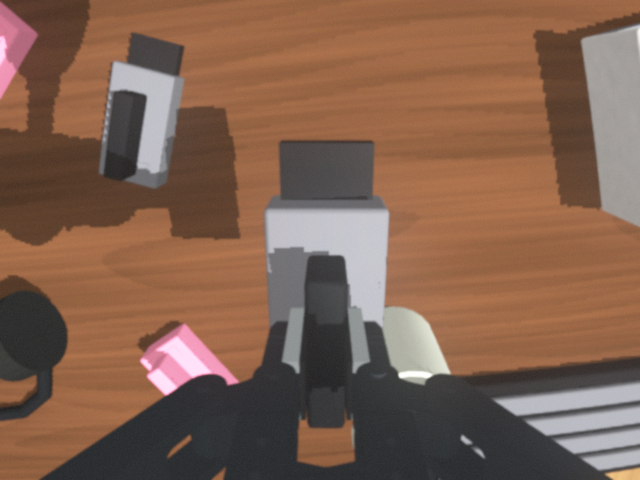

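Pack B is held, with its tongue end at (326,142). I'll measure the tongue in the hand and plan the insertion into bay 0.

```bash
cat >> h.py <<'E'
def inhand(c):
    Ro,p=Rt();W=cloud(c);Q=Ro.inv().apply((W-p).reshape(-1,3)).reshape(W.shape)  # tool frame; tool x = -pack x
    im=c['img'].astype(int)
    f=(abs(Q[...,1])<.03)&(Q[...,2]<.06)&(Q[...,2]>-.03)&(Q[...,0]>.03)
    t=Q[f&(Q[...,0]>.053)];b=Q[f&(Q[...,0]>.030)&(Q[...,0]<.044)&(Q[...,2]<.012)]
    print('tongue: tip x',np.percentile(t[:,0],99).round(4),'y',np.percentile(t[:,1],[1,99]).round(4),'z',np.median(t[:,2]).round(4))
    print('block: front x',np.percentile(Q[f&(Q[...,2]<.01)][:,0],99).round(4),'y',np.percentile(b[:,1],[1,99]).round(4),'z top',np.median(b[:,2]).round(4), 'tiltfit',np.polyfit(b[:,0],b[:,2],1).round(3),np.polyfit(t[:,0],t[:,2],1).round(3))
E
python3 - <<'E'
from h import *
inhand(cap('wrist'))
xo,h=.005,.029
plan([((.56,-.09,.2),.1,0),((.58,.0,.21),.216,.3),tcp(-.036,.085,.3,0,xo,h),tcp(-.036,.0135,.3,0,xo,h)])
E
```

```text
tongue: tip x 0.0679 y [-0.0175  0.0179] z 0.0174
block: front x 0.046 y [-0.0221  0.0225] z top 0.0033 tiltfit [0.005 0.003] [0.069 0.013]
T [0.311, 0.713, -0.062] A [0.001, -0.002, -0.384] 
T [-0.145, 0.438, -0.05] A [-0.034, -0.6, -0.23] 
T [0.099, 0.428, 0.372] A [-0.001, 0.0, -0.0] 
T [0.106, -0.0, 0.342] A [0.0, 0.0, -0.0]
```

Emit:
{"name": "drive_tool", "arguments": {
  "travel": [
    [0.06,0.15,-0.02],
    [0.13,0.3,-0.04],
    [0.2,0.45,-0.06],
    [0.26,0.6,-0.06],
    [0.31,0.713,-0.06],
    [0.31,0.713,-0.06]
  ],
  "angular": [
    [0,0,-0.08],
    [0,0,-0.16],
    [0,0,-0.24],
    [0,0,-0.32],
    [0,0,-0.384],
    [0,0,-0.384]
  ],
  "claw": [1,1,1,1,1,1]
}}

```text
t: 13.4
ee_pos: [0.5597, -0.0886, 0.1993]
orientation: [-0.001, -0.051, 0.999, 0.0]
ft_force: [0.2, -0.5, -3.0]
opening: 0.156
finger_force: 59.1
```

Emit:
{"name": "drive_tool", "arguments": {
  "travel": [
    [-0.03,0.1,-0.01],
    [-0.06,0.2,-0.02],
    [-0.1,0.3,-0.04],
    [-0.13,0.4,-0.05],
    [-0.145,0.438,-0.05],
    [-0.145,0.438,-0.05]
  ],
  "angular": [
    [0,-0.12,-0.06],
    [-0.01,-0.24,-0.12],
    [-0.02,-0.36,-0.16],
    [-0.03,-0.5,-0.2],
    [-0.034,-0.6,-0.23],
    [-0.034,-0.6,-0.23]
  ],
  "claw": [1,1,1,1,1,1]
}}

```text
t: 14.15
ee_pos: [0.58, -0.0005, 0.2096]
orientation: [0.148, -0.106, 0.983, 0.016]
ft_force: [-0.2, -0.3, -2.0]
opening: 0.148
finger_force: 59.2
```

Run:
```python
from h import *
inhand(cap('wrist'))
xo,h=.0043,.0278
plan([tcp(-.036,.085,.3,0,xo,h),tcp(-.036,.0135,.3,0,xo,h)])
```

```text
tongue: tip x 0.0691 y [-0.0167  0.0188] z 0.0191
block: front x 0.0471 y [-0.0213  0.0233] z top 0.005 tiltfit [ 0.345 -0.009] [0.052 0.016]
T [0.103, 0.433, 0.377] A [-0.001, -0.003, -0.001] 
T [0.106, -0.0, 0.341] A [-0.0, -0.0, -0.0]
```

Run:
```python
from h import *
xo,h=.005,.029
plan([tcp(-.036,.085,.3,-.0007,xo,h),tcp(-.036,.0135,.3,-.0007,xo,h)])
```

```text
T [0.099, 0.429, 0.371] A [-0.001, -0.003, -0.001] 
T [0.106, 0.0, 0.341] A [-0.0, -0.0, -0.0]
```

Emit:
{"name": "drive_tool", "arguments": {
  "travel": [
    [0.03,0.1,0.05],
    [0.05,0.2,0.1],
    [0.08,0.3,0.2],
    [0.099,0.4,0.3],
    [0.099,0.429,0.371],
    [0.099,0.429,0.371],
    [0.099,0.429,0.371]
  ],
  "angular": [
    [0,0,0],
    [0,0,0],
    [0,0,0],
    [0,0,0],
    [0,0,0],
    [0,0,0],
    [0,0,0]
  ],
  "claw": [1,1,1,1,1,1,1]
}}

```text
t: 15.08
ee_pos: [0.5662, 0.0835, 0.1342]
orientation: [0.149, -0.106, 0.983, 0.016]
ft_force: [-0.6, 1.0, -1.8]
opening: 0.149
finger_force: 59.2
```

Run:
```python
from h import *
c=cap('wrist','wr5');inhand(c)
W=cloud(c);z=W[...,2]
k,l,st,ce=cv2.connectedComponentsWithStats(((z>.060)&(z<.070)).astype(np.uint8))
for i in range(1,k):
    if st[i,4]>200: p=W[l==i];print(ce[i].round(),st[i,4],rect(p[:,:2]))
plan([tcp(-.036,.0135,.3,-.0007,.005,.029)])
```

```text
tongue: tip x 0.0687 y [-0.017   0.0184] z 0.0191
block: front x 0.0467 y [-0.0217  0.023 ] z top 0.0051 tiltfit [0.026 0.004] [0.052 0.016]
[119. 160.] 5110 (array([565.8, -17.5]), [9.2, 140.1], 0.218)
[534. 160.] 5098 (array([522.6, 176.8]), [9.0, 139.8], 0.218)
T [0.114, 0.002, 0.345] A [-0.002, 0.003, -0.001]
```

View pics/wr5.png

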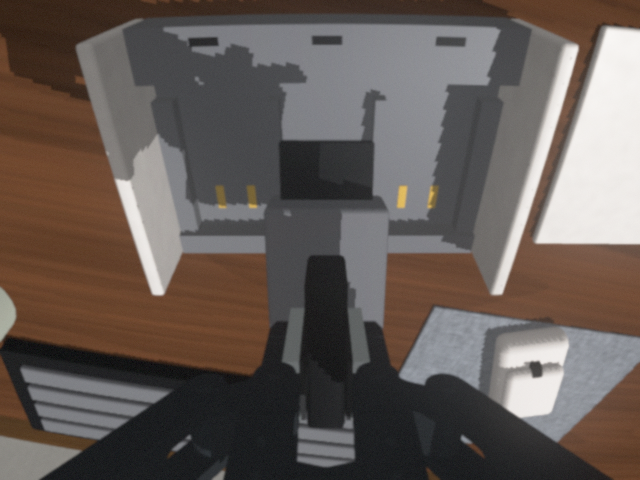

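The tongue at (326,170) is centred between the ribs of the middle bay. I'll descend.

Emit:
{"name": "drive_tool", "arguments": {
  "travel": [
    [0.02,0.001,0.06],
    [0.04,0.001,0.12],
    [0.06,0.002,0.18],
    [0.08,0.002,0.24],
    [0.095,0.002,0.29],
    [0.105,0.002,0.32],
    [0.114,0.002,0.345],
    [0.114,0.002,0.345],
    [0.114,0.002,0.345]
  ],
  "angular": [
    [0,0,0],
    [0,0,0],
    [0,0,0],
    [0,0,0],
    [0,0,0],
    [0,0,0],
    [0,0,0],
    [0,0,0],
    [0,0,0]
  ],
  "claw": [1,1,1,1,1,1,1,1,1]
}}

```text
t: 16.25
ee_pos: [0.5642, 0.0844, 0.0613]
orientation: [0.149, -0.107, 0.983, 0.016]
ft_force: [-0.0, 0.4, -3.2]
opening: 0.15
finger_force: 59.2
```

Run:
```python
from h import *
c=cap('wrist');inhand(c);print(r.read_state()['ft_force'])
P=[tcp(-.036,.0135,.3,-.0007,.005,.029)];print(Rt()[1]-P[0][0])
plan([tcp(-.051,.0128,.3,-.0007,.005,.029)])
# swing, all relative to the pose after slide
s=tcp(-.051,.0128,.3,-.0007,.005,.029);R0,p0=tool(PD,.3),s[0]
for th,tx,tz in((.24,-.0515,.0126),(.18,-.052,.0123),(.12,-.0525,.012),(.06,-.0525,.0115),(0.02,-.0525,.011),(0,-.0525,.0105)):
    p,_,t=tcp(tx,tz,th,-.0007,.005,.029);print((R0.inv().apply(p-p0)/.2).round(3),((R0.inv()*tool(PD,t)).as_rotvec()/.5).round(3))
```

```text
tongue: tip x 0.119 y [-0.0294  0.0294] z 0.0075
block: front x 0.0971 y [-0.0217  0.023 ] z top 0.005 tiltfit [0.052 0.003] [ 0.205 -0.004]
[-0.36430681  0.35398685 -2.67357651]
[-0.0007175   0.00081519 -0.00027384]
T [0.07, -0.005, -0.019] A [-0.001, 0.003, 0.0] 
[-0.005  0.     0.021] [ 0.    0.12 -0.  ]
[-0.009  0.     0.043] [0.   0.24 0.  ]
[-0.012  0.     0.066] [ 0.    0.36 -0.  ]
[-0.015  0.     0.09 ] [0.   0.48 0.  ]
[-0.017  0.     0.107] [0.   0.56 0.  ]
[-0.017  0.     0.117] [0.  0.6 0. ]
```

No contact forces, so I'll slide under the lip.

Emit:
{"name": "drive_tool", "arguments": {
  "travel": [
    [0.02,-0.002,-0.006],
    [0.04,-0.005,-0.011],
    [0.06,-0.005,-0.016],
    [0.07,-0.005,-0.019],
    [0.07,-0.005,-0.019],
    [0.07,-0.005,-0.019]
  ],
  "angular": [
    [0,0,0],
    [0,0,0],
    [0,0,0],
    [0,0,0],
    [0,0,0],
    [0,0,0]
  ],
  "claw": [1,1,1,1,1,1]
}}

```text
t: 17.05
ee_pos: [0.5501, 0.0803, 0.0604]
orientation: [0.149, -0.107, 0.983, 0.016]
ft_force: [0.4, 0.6, -2.8]
opening: 0.148
finger_force: 59.2
```

Run:
```python
from h import *
print(Rt()[1]-tcp(-.051,.0128,.3,-.0007,.005,.029)[0],r.read_state()['ft_force'])
cap('wrist','wr6')
```

```text
[-1.53103856e-04 -3.97955356e-05 -4.50396769e-04] [ 0.36253418  0.55882404 -2.80692342]
```

View pics/wr6.png

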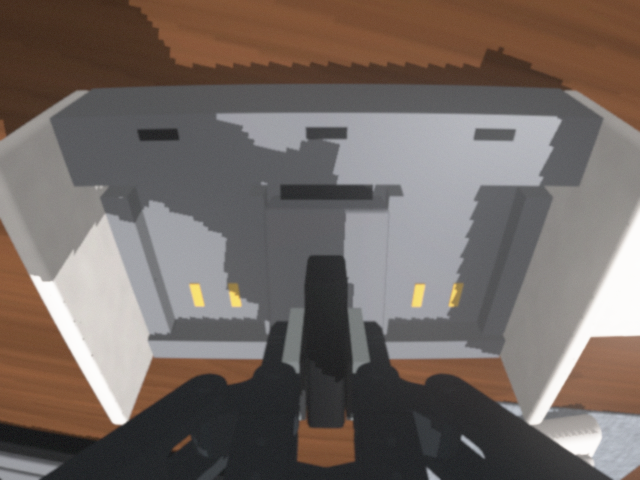

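The tongue at (326,192) is now under the lip, whose edge is at row 185. I'll swing the back end down.

Emit:
{"name": "drive_tool", "arguments": {
  "travel": [
    [-0.005,0,0.021],
    [-0.009,0,0.043],
    [-0.012,0,0.066],
    [-0.015,0,0.09],
    [-0.017,0,0.107],
    [-0.017,0,0.117],
    [-0.017,0,0.117],
    [-0.017,0,0.117]
  ],
  "angular": [
    [0,0.12,0],
    [0,0.24,0],
    [0,0.36,0],
    [0,0.48,0],
    [0,0.56,0],
    [0,0.6,0],
    [0,0.6,0],
    [0,0.6,0]
  ],
  "claw": [1,1,1,1,1,1,1,1]
}}

```text
t: 18.1
ee_pos: [0.5599, 0.0825, 0.0391]
orientation: [0.001, -0.108, 0.994, -0.0]
ft_force: [0.7, 0.9, -2.5]
opening: 0.149
finger_force: 59.4
```

Run:
```python
from h import *
print(Rt()[1]-tcp(-.0525,.0105,0,-.0007,.005,.029)[0],r.read_state()['ft_force'])
inhand(cap('wrist'))
```

```text
[-3.06878519e-04 -5.99465698e-05 -3.95781612e-04] [ 0.72535658  0.9117883  -2.54734313]
tongue: tip x 0.1211 y [-0.0294  0.0294] z 0.0197
block: front x 0.085 y [-0.0217  0.023 ] z top 0.005 tiltfit [0.013 0.005] [ 0.73  -0.042]
```

Emit:
{"name": "drive_tool", "arguments": {
  "travel": [
    [0,0,0],
    [0,0,0],
    [0,0,0],
    [0,0,-0.05],
    [0,0,-0.2],
    [0,0,-0.4],
    [0,0,-0.6],
    [0,0,-0.8],
    [0,0,-0.9],
    [0,0,-0.9]
  ],
  "angular": [
    [0,0,0],
    [0,0,0],
    [0,0,0],
    [0,0,0],
    [0,0,0],
    [0,0,0],
    [0,0,0],
    [0,0,0],
    [0,0,0],
    [0,0,0]
  ],
  "claw": [0.6,0.6,0.6,0.6,0.6,0.6,0.2,0,0,0]
}}

```text
t: 19.4
ee_pos: [0.5606, 0.0826, 0.2213]
orientation: [0.002, -0.108, 0.994, -0.0]
ft_force: [-0.6, 0.1, -0.2]
opening: 0.997
finger_force: 0.0
```

```bash
cat >> h.py <<'E'
def docked(c):
    W=cloud(c);z=W[...,2];ex=np.array([np.cos(PD),np.sin(PD)]);ey=np.array([-ex[1],ex[0]])
    q=W[...,:2]-DC[:2];D=np.dstack([q@ex,q@ey,z])
    for by in(-.058,0,.058):
        s=D[(abs(D[...,1]-by)<.022)&(D[...,0]>-.04)&(D[...,0]<.062)]
        f=s[(s[:,2]>.056)&(s[:,2]<.075)];b=s[(s[:,2]>.029)&(s[:,2]<.045)&(s[:,0]>-.035)]
        if len(f)>100 and len(b)>100:
            A=np.c_[b[:,:2],np.ones(len(b))];k=np.linalg.lstsq(A,b[:,2],rcond=None)[0]
            print('bay',by,'fin x',np.percentile(f[:,0],[1,99]).round(4),'z',np.median(f[:,2]).round(4),'y',f[:,1].mean().round(4),'block x',np.percentile(b[:,0],[1,99]).round(4),'z',np.median(b[:,2]).round(4),'tilt',k[:2].round(3),'tip x est',(f[:,0].min()+f[:,0].max())/2-.069)
        else: print('bay',by,'empty')
E
python3 - <<'E'
from h import *
print(Rt()[1]);docked(cap('wrist'))
plan([((.55,-.09,.22),.05,0),((.53,-.23,.22),-.1,0),((.536,-.372,.21),-.36,0)])
E
```

```text
[0.56058912 0.08258017 0.22126451]
bay -0.058 empty
bay 0 fin x [-0.0134  0.045 ] z 0.0598 y -0.0001 block x [-0.0308  0.0515] z 0.034 tilt [ 0.004 -0.001] tip x est -0.0529759433934283
bay 0.058 empty
T [0.233, -0.832, -0.002] A [-0.001, 0.004, 0.332] 
T [0.135, -0.694, 0.0] A [0.0, -0.0, 0.3] 
T [-0.101, -0.704, 0.05] A [-0.0, -0.0, 0.52]
```

Pack B is seated: flat, underside at z 10 mm, tongue tip at x −53 mm. On to pack A.

Emit:
{"name": "drive_tool", "arguments": {
  "travel": [
    [0.233,-0.832,0],
    [0.233,-0.832,0],
    [0.233,-0.832,0],
    [0.233,-0.832,0],
    [0.233,-0.832,0]
  ],
  "angular": [
    [0,0,0.332],
    [0,0,0.332],
    [0,0,0.332],
    [0,0,0.332],
    [0,0,0.332]
  ],
  "claw": [0,0,0,0,0]
}}

```text
t: 20.08
ee_pos: [0.5494, -0.0894, 0.218]
orientation: [-0.001, -0.025, 1.0, 0.0]
ft_force: [0.2, -0.2, 0.1]
opening: 0.998
finger_force: 0.0
```

Emit:
{"name": "drive_tool", "arguments": {
  "travel": [
    [0.135,-0.694,0],
    [0.135,-0.694,0],
    [0.135,-0.694,0],
    [0.135,-0.694,0]
  ],
  "angular": [
    [0,0,0.3],
    [0,0,0.3],
    [0,0,0.3],
    [0,0,0.3]
  ],
  "claw": [0,0,0,0]
}}

```text
t: 20.58
ee_pos: [0.53, -0.2293, 0.2185]
orientation: [-0.0, 0.05, 0.999, 0.0]
ft_force: [-0.1, -0.0, 0.1]
opening: 1.002
finger_force: 0.0
```

Emit:
{"name": "drive_tool", "arguments": {
  "travel": [
    [-0.1,-0.704,0.05],
    [-0.1,-0.704,0.05],
    [-0.1,-0.704,0.05],
    [-0.1,-0.704,0.05],
    [-0.1,-0.704,0.05],
    [-0.1,-0.704,0.05]
  ],
  "angular": [
    [0,0,0.52],
    [0,0,0.52],
    [0,0,0.52],
    [0,0,0.52],
    [0,0,0.52],
    [0,0,0.52]
  ],
  "claw": [0,0,0,0,0,0]
}}

```text
t: 21.32
ee_pos: [0.5364, -0.3701, 0.2097]
orientation: [0.0, 0.178, 0.984, -0.0]
ft_force: [0.3, -0.0, 0.5]
opening: 0.999
finger_force: 0.0
```

Run:
```python
from h import *
c=cap('wrist','wr7');packs(c);print(Rt()[1])
plan([((.5377,-.3727,.0285),-.36,0)])
```

```text
fin px [321. 217.] (array([ 537. , -373.5]), [13.5, 59.5], 2.755) ztop 0.0499 yaw -0.387 origin [ 0.5324 -0.3716]
  block (array([ 532.6, -371.7]), [46.1, 84.3], 2.772) 0.024
[ 0.53628796 -0.37048961  0.20973444]
T [-0.01, -0.008, 0.906] A [-0.0, 0.002, 0.004]
```

Run:
```python
from h import *
plan([((.5372,-.3733,.0285),-.375,0)])
```

```text
T [-0.008, -0.012, 0.906] A [-0.0, 0.002, 0.034]
```

Emit:
{"name": "drive_tool", "arguments": {
  "travel": [
    [-0.008,-0.012,0.25],
    [-0.008,-0.012,0.5],
    [-0.008,-0.012,0.75],
    [-0.008,-0.012,0.9],
    [-0.008,-0.012,0.904],
    [-0.008,-0.012,0.904],
    [-0.008,-0.012,0.904],
    [-0.008,-0.012,0.904],
    [-0.008,-0.012,0.904],
    [-0.008,-0.012,0.904]
  ],
  "angular": [
    [0,0,0.034],
    [0,0,0.034],
    [0,0,0.034],
    [0,0,0.034],
    [0,0,0.034],
    [0,0,0.034],
    [0,0,0.034],
    [0,0,0.034],
    [0,0,0.034],
    [0,0,0.034]
  ],
  "claw": [0,0,0,0,0,1,1,1,1,1],
  "grip_force": 60
}}

```text
t: 22.62
ee_pos: [0.5368, -0.375, 0.0291]
orientation: [0.001, 0.187, 0.982, -0.0]
ft_force: [-0.1, 1.1, 4.4]
opening: 0.148
finger_force: 60.7
```

Emit:
{"name": "drive_tool", "arguments": {
  "travel": [
    [0,0,0],
    [0,0,0],
    [0,0,-0.05],
    [0,0,-0.2],
    [0,0,-0.4],
    [0,0,-0.6],
    [0,0,-0.8],
    [0,0,-0.88],
    [0,0,-0.88]
  ],
  "angular": [
    [0,0,0],
    [0,0,0],
    [0,0,0],
    [0,0,0],
    [0,0,0],
    [0,0,0],
    [0,0,0],
    [0,0,0],
    [0,0,0]
  ],
  "claw": [1,1,1,1,1,1,1,1,1]
}}

```text
t: 23.75
ee_pos: [0.5365, -0.375, 0.2046]
orientation: [0.001, 0.187, 0.982, -0.0]
ft_force: [0.7, -0.5, -3.4]
opening: 0.15
finger_force: 60.0
```

Run:
```python
from h import *
print(r.read_state()['opening']);inhand(cap('wrist'))
xo,h=.005,.029
plan([((.525,-.24,.205),-.1,0),((.55,-.12,.205),.1,0),tcp(-.036,.12,.3,-.058,xo,h),tcp(-.036,.085,.3,-.058,xo,h)])
```

```text
0.1498686021883567
tongue: tip x 0.0682 y [-0.0176  0.0179] z 0.0176
block: front x 0.0462 y [-0.0222  0.0225] z top 0.0035 tiltfit [0.002 0.003] [0.067 0.014]
T [0.299, 0.605, -0.009] A [0.001, -0.002, -0.554] 
T [-0.065, 0.61, -0.0] A [0.001, -0.0, -0.4] 
T [-0.209, 0.721, 0.184] A [-0.035, -0.6, -0.23] 
T [0.052, -0.0, 0.167] A [-0.0, 0.0, -0.0]
```

Emit:
{"name": "drive_tool", "arguments": {
  "travel": [
    [0.06,0.12,0],
    [0.12,0.24,0],
    [0.18,0.36,0],
    [0.24,0.48,0],
    [0.3,0.605,0],
    [0.3,0.605,0]
  ],
  "angular": [
    [0,0,-0.11],
    [0,0,-0.22],
    [0,0,-0.33],
    [0,0,-0.44],
    [0,0,-0.554],
    [0,0,-0.554]
  ],
  "claw": [1,1,1,1,1,1]
}}

```text
t: 24.55
ee_pos: [0.5243, -0.238, 0.2022]
orientation: [-0.002, 0.049, 0.999, 0.001]
ft_force: [-0.1, 0.1, -3.1]
opening: 0.15
finger_force: 59.9
```

Emit:
{"name": "drive_tool", "arguments": {
  "travel": [
    [-0.013,0.12,0],
    [-0.026,0.24,0],
    [-0.04,0.36,0],
    [-0.05,0.48,0],
    [-0.065,0.61,0],
    [-0.065,0.61,0]
  ],
  "angular": [
    [0,0,-0.08],
    [0,0,-0.16],
    [0,0,-0.24],
    [0,0,-0.32],
    [0,0,-0.4],
    [0,0,-0.4]
  ],
  "claw": [1,1,1,1,1,1]
}}

```text
t: 25.3
ee_pos: [0.5501, -0.1192, 0.2028]
orientation: [-0.001, -0.051, 0.999, 0.0]
ft_force: [-0.7, -0.3, -2.7]
opening: 0.148
finger_force: 59.9
```

Emit:
{"name": "drive_tool", "arguments": {
  "travel": [
    [-0.04,0.14,0.03],
    [-0.08,0.28,0.07],
    [-0.12,0.42,0.11],
    [-0.16,0.56,0.15],
    [-0.209,0.72,0.184],
    [-0.209,0.72,0.184],
    [-0.209,0.72,0.184]
  ],
  "angular": [
    [-0.005,-0.12,-0.05],
    [-0.01,-0.24,-0.1],
    [-0.02,-0.36,-0.15],
    [-0.03,-0.48,-0.2],
    [-0.035,-0.6,-0.23],
    [-0.035,-0.6,-0.23],
    [-0.035,-0.6,-0.23]
  ],
  "claw": [1,1,1,1,1,1,1]
}}

```text
t: 26.18
ee_pos: [0.5776, 0.0261, 0.1671]
orientation: [0.148, -0.106, 0.983, 0.016]
ft_force: [-0.6, 0.1, -3.2]
opening: 0.145
finger_force: 59.9
```

Run:
```python
from h import *
inhand(cap('wrist'));print(Rt()[1]-tcp(-.036,.12,.3,-.058,.005,.029)[0])
plan([tcp(-.036,.085,.3,-.0585,.005,.029),tcp(-.036,.0135,.3,-.0585,.005,.029)])
```

```text
tongue: tip x 0.069 y [-0.0168  0.0186] z 0.019
block: front x 0.047 y [-0.0215  0.0232] z top 0.0051 tiltfit [ 0.152 -0.001] [0.058 0.016]
[ 0.00067249 -0.00167288 -0.000759  ]
T [0.052, 0.007, 0.163] A [-0.002, 0.0, -0.002] 
T [0.106, -0.0, 0.342] A [-0.0, 0.0, -0.0]
```

Emit:
{"name": "drive_tool", "arguments": {
  "travel": [
    [0.02,0.007,0.06],
    [0.04,0.007,0.12],
    [0.052,0.007,0.163],
    [0.052,0.007,0.163],
    [0.052,0.007,0.163]
  ],
  "angular": [
    [0,0,0],
    [0,0,0],
    [0,0,0],
    [0,0,0],
    [0,0,0]
  ],
  "claw": [1,1,1,1,1]
}}

```text
t: 26.85
ee_pos: [0.5772, 0.0285, 0.1334]
orientation: [0.149, -0.107, 0.983, 0.016]
ft_force: [0.2, 0.2, -3.1]
opening: 0.148
finger_force: 59.9
```

Run:
```python
from h import *
inhand(cap('wrist','wr8'));print(Rt()[1]-tcp(-.036,.085,.3,-.0585,.005,.029)[0])
plan([tcp(-.036,.0135,.3,-.0585,.005,.029)])
```

```text
tongue: tip x 0.0689 y [-0.017   0.0184] z 0.0191
block: front x 0.0468 y [-0.0217  0.023 ] z top 0.0051 tiltfit [0.063 0.003] [0.055 0.016]
[8.43887356e-06 1.40459708e-03 5.49738549e-04]
T [0.108, -0.007, 0.344] A [-0.001, 0.003, 0.0]
```

View pics/wr8.png

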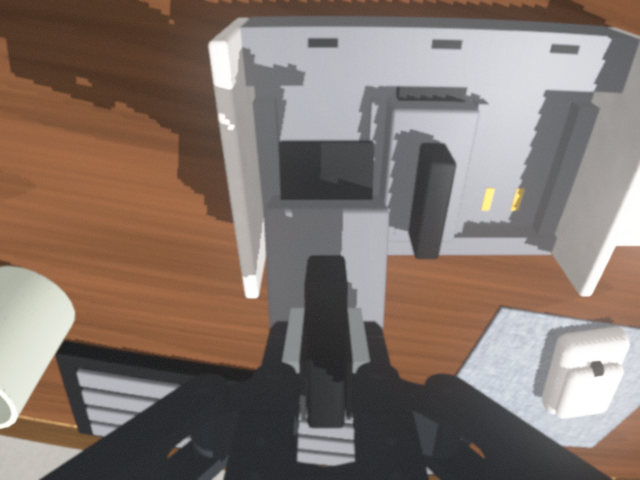

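Pack A's tongue at (326,170) lines up with the bay next to the seated pack at (432,180). I'll descend and slide.

Emit:
{"name": "drive_tool", "arguments": {
  "travel": [
    [0.02,-0.007,0.06],
    [0.04,-0.007,0.12],
    [0.06,-0.007,0.18],
    [0.075,-0.007,0.24],
    [0.09,-0.007,0.29],
    [0.1,-0.007,0.32],
    [0.108,-0.007,0.344],
    [0.108,-0.007,0.344],
    [0.108,-0.007,0.344]
  ],
  "angular": [
    [0,0,0],
    [0,0,0],
    [0,0,0],
    [0,0,0],
    [0,0,0],
    [0,0,0],
    [0,0,0],
    [0,0,0],
    [0,0,0]
  ],
  "claw": [1,1,1,1,1,1,1,1,1]
}}

```text
t: 28.02
ee_pos: [0.5773, 0.0271, 0.0615]
orientation: [0.149, -0.107, 0.983, 0.016]
ft_force: [-0.7, 0.1, -3.2]
opening: 0.149
finger_force: 59.9
```

Run:
```python
from h import *
print(r.read_state()['ft_force']);print(Rt()[1]-tcp(-.036,.0135,.3,-.0585,.005,.029)[0])
plan([tcp(-.051,.0128,.3,-.0585,.005,.029)])
```

```text
[-0.74289024  0.07262025 -3.17159575]
[-3.53574513e-06 -2.82757010e-05 -1.14756847e-04]
T [0.072, 0.0, -0.019] A [-0.001, 0.003, 0.0]
```

Emit:
{"name": "drive_tool", "arguments": {
  "travel": [
    [0.02,0,-0.006],
    [0.04,0,-0.011],
    [0.06,0,-0.016],
    [0.072,0,-0.019],
    [0.072,0,-0.019],
    [0.072,0,-0.019]
  ],
  "angular": [
    [0,0,0],
    [0,0,0],
    [0,0,0],
    [0,0,0],
    [0,0,0],
    [0,0,0]
  ],
  "claw": [1,1,1,1,1,1]
}}

```text
t: 28.78
ee_pos: [0.5626, 0.0239, 0.0605]
orientation: [0.149, -0.107, 0.983, 0.016]
ft_force: [-0.7, -0.1, -3.0]
opening: 0.148
finger_force: 59.9
```

Run:
```python
from h import *
print(r.read_state()['ft_force']);print(Rt()[1]-tcp(-.051,.0128,.3,-.0585,.005,.029)[0]);cap('wrist','wr9')
```

```text
[-0.72539133 -0.14219067 -2.97968287]
[-1.55693107e-05  7.24675384e-06 -3.56776860e-04]
```

View pics/wr9.png

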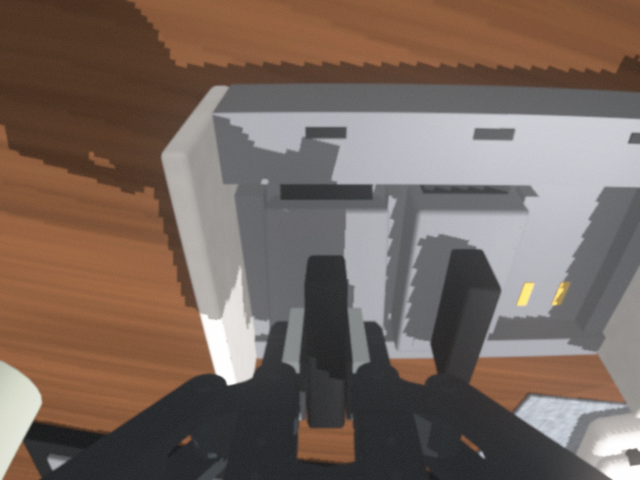

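The tongue at (326,191) is under the lip. I'll swing it down, then release with a small opening.

Emit:
{"name": "drive_tool", "arguments": {
  "travel": [
    [-0.005,0,0.021],
    [-0.009,0,0.043],
    [-0.012,0,0.066],
    [-0.015,0,0.09],
    [-0.017,0,0.107],
    [-0.017,0,0.117],
    [-0.017,0,0.117],
    [-0.017,0,0.117]
  ],
  "angular": [
    [0,0.12,0],
    [0,0.24,0],
    [0,0.36,0],
    [0,0.48,0],
    [0,0.56,0],
    [0,0.6,0],
    [0,0.6,0],
    [0,0.6,0]
  ],
  "claw": [1,1,1,1,1,1,1,1]
}}

```text
t: 29.82
ee_pos: [0.5723, 0.0261, 0.0391]
orientation: [0.001, -0.108, 0.994, -0.0]
ft_force: [-0.1, 0.7, -2.3]
opening: 0.152
finger_force: 59.9
```

Emit:
{"name": "drive_tool", "arguments": {
  "travel": [
    [0,0,0],
    [0,0,0],
    [0,0,0],
    [0,0,-0.05],
    [0,0,-0.2],
    [0,0,-0.4],
    [0,0,-0.6],
    [0,0,-0.8],
    [0,0,-0.9],
    [0,0,-0.9]
  ],
  "angular": [
    [0,0,0],
    [0,0,0],
    [0,0,0],
    [0,0,0],
    [0,0,0],
    [0,0,0],
    [0,0,0],
    [0,0,0],
    [0,0,0],
    [0,0,0]
  ],
  "claw": [0.67,0.67,0.67,0.67,0.67,0.67,0.2,0,0,0]
}}

```text
t: 31.08
ee_pos: [0.5731, 0.0261, 0.2214]
orientation: [0.003, -0.108, 0.994, -0.001]
ft_force: [0.1, 0.1, -0.8]
opening: 0.997
finger_force: 0.0
```

Run:
```python
from h import *
print(Rt()[1]);docked(cap('wrist'))
c=cap('scene','scene2')
W=cloud(c);z=W[...,2];m=(z>.035)&(z<.06)&(c['img'].max(2)<70)&(W[...,0]>.2)&(W[...,0]<.9)&(abs(W[...,1])<.6)
k,l,st,ce=cv2.connectedComponentsWithStats(m.astype(np.uint8));print([(ce[i].round().tolist(),int(st[i,4])) for i in range(1,k) if st[i,4]>60])
plan([((.51,.25,.22),.21,0),((.4943,.331,.21),.21,0)])
```

```text
[0.57310255 0.02610121 0.22140534]
bay -0.058 fin x [-0.0134  0.0451] z 0.0598 y -0.0579 block x [-0.0307  0.0518] z 0.034 tilt [ 0.003 -0.   ] tip x est -0.05298012350843136
bay 0 fin x [-0.0136  0.0452] z 0.0598 y -0.0004 block x [-0.0302  0.0517] z 0.034 tilt [ 0.005 -0.005] tip x est -0.05300722286823792
bay 0.058 empty
[([163.0, 252.0], 161)]
T [0.062, 1.159, -0.007] A [0.0, -0.0, 0.012] OUT
T [-0.007, 0.413, 0.05] A [0.0, -0.0, -0.0]
```

Both packs are seated, and only the headset still shows on the desk. Now I'll fetch the cover.

Emit:
{"name": "drive_tool", "arguments": {
  "travel": [
    [0.05,0.95,0],
    [0.05,0.95,0],
    [0.05,0.95,0],
    [0.05,0.95,0],
    [0.05,0.95,0]
  ],
  "angular": [
    [0,0,0],
    [0,0,0],
    [0,0,0],
    [0,0,0],
    [0,0,0]
  ],
  "claw": [0,0,0,0,0]
}}

```text
t: 31.8
ee_pos: [0.5214, 0.2093, 0.218]
orientation: [-0.001, -0.108, 0.994, -0.0]
ft_force: [0.6, 0.1, 0.6]
opening: 0.999
finger_force: 0.0
```

Emit:
{"name": "drive_tool", "arguments": {
  "travel": [
    [0,0.61,0],
    [0,0.61,0],
    [0,0.61,0],
    [0,0.61,0],
    [0,0.61,0]
  ],
  "angular": [
    [0,0,0],
    [0,0,0],
    [0,0,0],
    [0,0,0],
    [0,0,0]
  ],
  "claw": [0,0,0,0,0]
}}

```text
t: 32.42
ee_pos: [0.4965, 0.3268, 0.2188]
orientation: [0.0, -0.106, 0.994, -0.0]
ft_force: [0.8, 0.6, -0.3]
opening: 1.002
finger_force: 0.0
```

Run:
```python
from h import *
c=cap('wrist','wr10');W=cloud(c);z=W[...,2];print(Rt()[1])
p=comp((z>.034)&(z<.046)&(c['img'].max(2)<120),W);k=rect(p[:,:2]);print('knob',k,np.median(p[:,2]))
p=comp((z>.003)&(z<.012)&(c['img'].min(2)>90),W);print('cover',rect(p[:,:2]),np.median(p[:,2]))
plan([((*(k[0]/1000),.0155),k[2],0)])
```

```text
[0.49647429 0.32702602 0.21899621]
knob (array([481.4, 104.5]), [27.3, 90.8], 1.787) 0.03456614716993245
cover (array([493.4, 331.3]), [146.1, 214.6], 1.785) 0.005993601595084802
T [0.31, -1.071, 1.018] A [-0.002, -0.0, -3.147] OUT
```

Run:
```python
from h import *
plan([((.4934,.3313,.0165),.214,0)])
```

```text
T [0.011, 0.025, 1.012] A [-0.001, 0.001, -0.001] OUT
```

Emit:
{"name": "drive_tool", "arguments": {
  "travel": [
    [0.011,0.025,0.25],
    [0.011,0.025,0.5],
    [0.011,0.025,0.75],
    [0.011,0.025,0.9],
    [0.011,0.025,0.96],
    [0.011,0.025,0.96],
    [0.011,0.025,0.96]
  ],
  "angular": [
    [0,0,0],
    [0,0,0],
    [0,0,0],
    [0,0,0],
    [0,0,0],
    [0,0,0],
    [0,0,0]
  ],
  "claw": [0,0,0,0,0,0,0]
}}

```text
t: 33.35
ee_pos: [0.4937, 0.3334, 0.0286]
orientation: [0.002, -0.108, 0.994, 0.0]
ft_force: [0.2, 0.0, 0.0]
opening: 1.001
finger_force: 0.0
```

Emit:
{"name": "drive_tool", "arguments": {
  "travel": [
    [0,0,0.04],
    [0,0,0.05],
    [0,0,0.05],
    [0,0,0.05],
    [0,0,0.05],
    [0,0,0.05],
    [0,0,0.05],
    [0,0,0.05]
  ],
  "angular": [
    [0,0,0],
    [0,0,0],
    [0,0,0],
    [0,0,0],
    [0,0,0],
    [0,0,0],
    [0,0,0],
    [0,0,0]
  ],
  "claw": [0,0,0,1,1,1,1,1],
  "grip_force": 50
}}

```text
t: 34.35
ee_pos: [0.4929, 0.3331, 0.0174]
orientation: [0.001, -0.108, 0.994, -0.0]
ft_force: [0.0, -1.2, 4.3]
opening: 0.295
finger_force: 51.6
```

Emit:
{"name": "drive_tool", "arguments": {
  "travel": [
    [0,0,-0.05],
    [0,0,-0.2],
    [0,0,-0.4],
    [0,0,-0.6],
    [0,0,-0.8],
    [0,0,-0.8],
    [0,0,-0.8]
  ],
  "angular": [
    [0,0,0],
    [0,0,0],
    [0,0,0],
    [0,0,0],
    [0,0,0],
    [0,0,0],
    [0,0,0]
  ],
  "claw": [1,1,1,1,1,1,1]
}}

```text
t: 35.22
ee_pos: [0.4915, 0.3328, 0.1756]
orientation: [-0.001, -0.108, 0.994, -0.001]
ft_force: [0.1, 0.3, -4.1]
opening: 0.294
finger_force: 50.7
```

```bash
cat >> h.py <<'E'
def coverhand(c):
    Ro,p=Rt();W=cloud(c);Q=Ro.inv().apply((W-p).reshape(-1,3)).reshape(W.shape)
    m=(abs(Q[...,2]-.01)<.006)&(abs(Q[...,1])<.115)&(abs(Q[...,0])<.085)&(c['img'].min(2)>80)
    q=Q[m];A=np.c_[q[:,:2],np.ones(len(q))]
    print('tool: x',np.percentile(q[:,0],[.5,99.5]).round(4),'y',np.percentile(q[:,1],[.5,99.5]).round(4),'z',np.median(q[:,2]).round(4),'tilt',np.linalg.lstsq(A,q[:,2],rcond=None)[0][:2].round(3),'world',rect(W[m][:,:2]))
E
python3 - <<'E'
from h import *
print(Rt()[1]);coverhand(cap('wrist'))
plan([((.534,.15,.175),.216,0),((.5455,.081,.16),.216,0)])
E
```

```text
[0.49150666 0.33277152 0.17561247]
tool: x [-0.0684  0.0721] y [-0.1044  0.1057] z 0.0109 tilt [ 0.001 -0.001] world (array([491.6, 333.4]), [146.1, 214.8], 1.785)
T [-0.013, -0.938, 0.001] A [-0.002, -0.006, -0.0] 
T [0.018, -0.349, 0.076] A [-0.0, 0.0, -0.0]
```

Emit:
{"name": "drive_tool", "arguments": {
  "travel": [
    [0,-0.1,0],
    [0,-0.25,0],
    [0,-0.42,0],
    [-0.006,-0.6,0],
    [-0.01,-0.77,0],
    [-0.013,-0.938,0],
    [-0.013,-0.938,0]
  ],
  "angular": [
    [0,0,0],
    [0,0,0],
    [0,0,0],
    [0,0,0],
    [0,0,0],
    [0,0,0],
    [0,0,0]
  ],
  "claw": [1,1,1,1,1,1,1]
}}

```text
t: 36.15
ee_pos: [0.5352, 0.1472, 0.176]
orientation: [-0.001, -0.106, 0.994, -0.001]
ft_force: [-0.2, 1.0, -3.6]
opening: 0.29
finger_force: 50.7
```

Emit:
{"name": "drive_tool", "arguments": {
  "travel": [
    [0.01,-0.1,0.02],
    [0.018,-0.2,0.04],
    [0.018,-0.3,0.06],
    [0.018,-0.35,0.076],
    [0.018,-0.35,0.076],
    [0.018,-0.35,0.076]
  ],
  "angular": [
    [0,0,0],
    [0,0,0],
    [0,0,0],
    [0,0,0],
    [0,0,0],
    [0,0,0]
  ],
  "claw": [1,1,1,1,1,1]
}}

```text
t: 36.9
ee_pos: [0.5467, 0.0817, 0.162]
orientation: [0.0, -0.108, 0.994, 0.0]
ft_force: [0.0, 0.0, -3.7]
opening: 0.292
finger_force: 50.7
```

Run:
```python
from h import *
print(Rt()[1]);coverhand(cap('wrist'))
plan([((.5440,.0795,.0835),.217,0)])
```

```text
[0.54668305 0.08171509 0.16199051]
tool: x [-0.0682  0.0724] y [-0.1045  0.1056] z 0.0115 tilt [-0.001 -0.001] world (array([546.7,  82.3]), [146.0, 214.4], 1.787)
T [0.016, -0.009, 0.393] A [-0.0, 0.002, -0.001]
```

Emit:
{"name": "drive_tool", "arguments": {
  "travel": [
    [0.016,-0.009,0.06],
    [0.016,-0.009,0.14],
    [0.016,-0.009,0.22],
    [0.016,-0.009,0.3],
    [0.016,-0.009,0.35],
    [0.016,-0.009,0.375],
    [0.016,-0.009,0.388],
    [0.016,-0.009,0.392],
    [0.016,-0.009,0.392],
    [0.016,-0.009,0.392]
  ],
  "angular": [
    [0,0,0],
    [0,0,0],
    [0,0,0],
    [0,0,0],
    [0,0,0],
    [0,0,0],
    [0,0,0],
    [0,0,0],
    [0,0,0],
    [0,0,0]
  ],
  "claw": [1,1,1,1,1,1,1,1,1,1]
}}

```text
t: 38.2
ee_pos: [0.5442, 0.0789, 0.0838]
orientation: [0.001, -0.108, 0.994, -0.0]
ft_force: [-0.8, 0.3, -3.2]
opening: 0.294
finger_force: 50.7
```

Run:
```python
from h import *
print(Rt()[1],r.read_state()['ft_force']);coverhand(cap('wrist'))
```

```text
[0.54420811 0.07885512 0.08383604] [-0.84000564  0.33344165 -3.19730912]
tool: x [-0.0683  0.0723] y [-0.1045  0.1057] z 0.0114 tilt [-0.    -0.001] world (array([544.3,  79.5]), [146.4, 214.5], 1.79)
```

Centred at (544.3, 79.5) mm and about 0.4 mm above the cheeks. I'll touch down, open and retreat.

Emit:
{"name": "drive_tool", "arguments": {
  "travel": [
    [0,0,0.003],
    [0,0,0.003],
    [0,0,0.003],
    [0,0,0.003],
    [0,0,0.003],
    [0,0,-0.05],
    [0,0,-0.3],
    [0,0,-0.6],
    [0,0,-0.7],
    [0,0,-0.7]
  ],
  "angular": [
    [0,0,0],
    [0,0,0],
    [0,0,0],
    [0,0,0],
    [0,0,0],
    [0,0,0],
    [0,0,0],
    [0,0,0],
    [0,0,0],
    [0,0,0]
  ],
  "claw": [1,0.2,0.2,0.2,0.2,0.2,0.2,0.2,0.2,0.2]
}}

```text
t: 39.5
ee_pos: [0.5448, 0.0789, 0.2258]
orientation: [0.003, -0.108, 0.994, -0.0]
ft_force: [-0.7, 0.7, -0.0]
opening: 0.804
finger_force: 0.0
```

Run:
```python
from h import *
c=cap('wrist');W=cloud(c);z=W[...,2];print(Rt()[1])
p=comp((z>.063)&(z<.082)&(c['img'].min(2)>70),W);A=np.c_[p[:,:2],np.ones(len(p))]
print('cover',rect(p[:,:2]),np.median(p[:,2]),np.linalg.lstsq(A,p[:,2],rcond=None)[0][:2].round(4))
cap('side','side2')
```

```text
[0.54389225 0.07889366 0.22395939]
cover (array([544.5,  79.4]), [146.5, 214.9], 1.788) 0.07200033021880942 [ 0.0004 -0.    ]
```

View pics/side2.png

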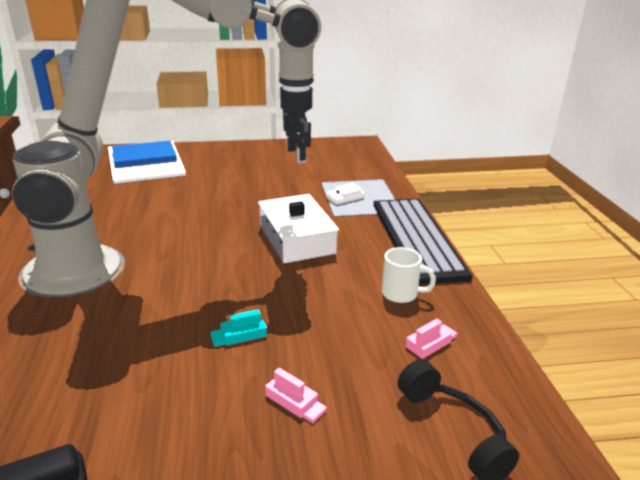

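The cover is square on the dock at (297,225). The mug (403,275) and mouse (345,194) have not moved, no grey packs are left on the desk, and the gripper is clear.

```bash
python3 -c "
from h import *
print(r.hand_in())"
```

```text
the job is handed in; nothing more can be done
None
```

Job handed in: both grey packs on the desk (I found no third) lie flat in their own bays with tongues under the lip, the cover is back square on the dock within about 1 mm, and the mug and mouse are where they were; the hand-in call returned no verdict.

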